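# Load a pin into the welding jig against its end stop

## Robot

A 6-joint arm with a two-finger parallel gripper is mounted at the origin on the work surface. World frame = base frame: x ahead of the robot, y to its left, z up, the work surface at z = 0. Lengths are in mm, angles in rad, forces in N, time in s.
With the tool pointing down it reaches from about 275 to 750 mm from the base axis. Payload 10.2 kg.
Tool frame: the origin (TCP) lies on the centre line of the jaws, within the pads' length; the fingertips stand 8 mm ahead of it and the grasp point (between the pads) lies 11 mm behind it; x points along the fingers, y is the direction in which the jaws open and shut, and the axes are right-handed (so a half turn about x gives the same grasp; the last joint's range is limited). The gripper opens to 85 mm and grips with 20 to 120 N. Pads are 22 mm wide; open, the fingers measure 114 mm over their backs; the gripper's body (76 mm by 85 mm) begins 54 mm behind the grasp point. The pads swing forward as they close: fully open they stand 13 mm farther back than shut.
Start: joints at [-1.47, 0.313, 1.498, -0, 1.331, -0.223], TCP at [167.027, -497.728, 204.594] pointing down, gripper open.
Joint ranges: [-2.94, 2.94], [-0.97, 2.17], [0.19, 2.56], [-1.23, 4.37], [0.02, 3.11], [-2.88, 2.88]. Speed limits (rad/s): [2.39, 2.39, 3.01, 3.14, 3.14, 3.14].

## Interface

Orientations are given as a unit quaternion [w, x, y, z].
In Python, from rig import ctrl, vision, workorder gives the robot as it stands. The module is installed in compiled form; this text tells all that it offers.
- The arm moves only by the shell command python3 -m jog 'ROWS' [OPENING] [FORCE]. ROWS is JSON, a list that holds one entry, the list of rows, each a list of 6 numbers: the shift along the tool's x, y, z in m, then the turn, a rotation vector about the tool's x, y, z in rad. A call has 1 to 12 rows; each row shifts and turns the commanded pose from where the row before left it, along the tool's axes as they then stand; what a row does not reach is not made up. A row lasts 1/8 s, in which the tool goes at most 62.5 mm and 10.7 degrees, less where a joint would pass 70% of its speed; a pose out of reach is approached as far as the arm can. A call is refused whole if a number of a shift passes 0.0625 or a number of a turn 0.188, either way. A call with a gripper value outside its range is refused whole. OPENING is the closure in counts, from 0 (fully open) to 255 (shut), set as the call begins (- or left out, the last holds). The fingers move at their own pace and stop on an object; FORCE is the grip in N (left out, the last holds). Time passes only in rows, so rows that do not move let the fingers close. It gives the time, the measured TCP pose, the force and the opening at its end, in the units of the state.
- ctrl.sense(): the state, without advancing time (a new reading comes with each control period).
- vision.capture(name): name is "side" or "top"; returns a dict with "image" (420x560x3 uint8, red, green, blue), "mtx" (3x3 intrinsics, pixels), "k1" (the pictures are not rectified: a ray, as slopes to the right and down, at radius r is drawn at 1 + k1 r^2 times it, then the intrinsics apply), "R" (3x3) and "t" (3): a world point X has camera coordinates R X + t. Camera axes: x right, y down, z forward; pixel columns grow to the right and rows downward; lengths in mm; the calibration is good to about 2 mm. A picture is of the moment at which its call begins. There is no depth.
- workorder.finish_job(): hands the job in, once; it reports no verdict.
The state is a dict: "time_s": time; "joints": joint angles; "dq": joint speeds; "tau": joint torques, N m; "eef_pos": TCP position; "ee_rot": TCP orientation; "force": force on the tool from outside, world axes, zero at the start; "wrist_torque": the same for the moment, N m; "grip_width": opening from 0.0 (shut) to 1.0 (fully open).
Only numpy, scipy, OpenCV 4.12 (cv2) and the standard library are available. Lean on these libraries where they do the work, as an engineer would, in place of code of your own. Each camera call takes 0.05 s, during which the arm holds its last target.

## Task

Take the bright steel pin with the red-painted end out of the wooden stock cradle and lay it in the V-groove of the welding jig, red end away from the copper end stop. Slide it along the groove under the torch until its bare end is fully home, press it lightly against the stop for a moment so that you feel it seat, and leave it lying there. The stop carriage with the torch is already set and only lightly nipped, so do not shove or knock it out of its setting, and leave the other stock and tools where they are.

Things in the scene. Friction and masses are not known exactly. Their poses are not given: they have to be found in the camera images.
- pin: the pin to load: bright steel round bar, 25 mm in diameter, 100 mm long, 0.3 to 0.5 kg; the last 16 mm of one end are painted red. Origin at the bar's centre (on its axis, half-way along); x axis along the bar from the red end to the bare end. At the start it lies level in one of the cradle's three places
- pin_nose (a point): the middle of the pin's bare end face, 50 mm from the pin's centre along its x axis
- cradle: wooden stock cradle, fixed: base 94 x 212 x 8 mm with two notched battens 12 mm thick, 72 mm apart (centre to centre), tops 32 mm above the table. Three bars of 25 mm diameter lie across them along its x axis, 68 mm apart in y, axes 39.7 mm above the table; between the battens there is room for fingers. Origin: centre of its underside
- jig: the welding jig, fixed: a plate 120 mm wide and 12 mm thick with a straight steel V-rail on it, 50 mm wide, its flat top 42 mm above the table. The 90 degree V is 20 mm wide at the top, 10 mm deep, and runs along the jig's x axis from x = -160 mm to past the stop. Origin on the table, under the groove; x axis along the groove towards the stop
- groove (a point): a point on the line along which the axis of a pin lying in the groove runs, straight above the jig's origin; x axis along the groove towards the stop, z up. This line is 49.7 mm above the table, 7.7 mm above the rail's flat top, so the pin's upper part stands clear and can be held or pushed there
- stop_face (a point): the end stop: the point on its copper face (46 mm wide, from 2 to 44 mm over the rail's top) that the middle of a pin's end meets; 100 to 150 mm from groove, set differently each time. x axis along the groove into the stop; the pin comes from the -x side
- stop: the blue carriage that holds the stop face and torch; held by friction, it slides off its setting above about 18 N. The torch is 34 mm thick (clamp 46 mm square) and leans back over the groove at 45 degrees, aimed at the top of the pin where it meets the face, from 20 to 152 mm off it; a 22 mm arm runs 125 mm over the groove line, to 93 mm before the face. Under it an upright gripper has no room
- dark_bar: a dark bar 25 mm in diameter, 125 mm long with a yellow end, in another place of the cradle; origin at its centre; not to be disturbed
- brass_bar: a brass bar 25 mm in diameter, 85 mm long with a blue end, in another place of the cradle; origin at its centre; not to be disturbed
- wire_brush: wire brush with wooden handle, 240 mm long, 28 mm high, lying beyond the jig; bystander; origin on the table near its middle
- chipping_hammer: chipping hammer, 220 mm long, 24 mm high, lying between the robot and the jig; bystander; origin on the table near its middle
- tube_offcut: square tube offcut 110 x 30 x 30 mm, on the robot's side of the cradle; bystander; origin centre of its underside
- angle_offcut: grey angle offcut 100 x 26 x 26 mm, beyond the cradle; bystander; origin centre of its underside
- weld_magnet: red arrow-shaped welding magnet, about 110 x 80 x 16 mm, at the right of the cradle; bystander; origin centre of its underside
- spray_can: white and green spray can, 54 mm in diameter, 180 mm high, upright at the left; bystander; origin centre of its underside
Not all that is in view belongs to the job. Leave any pink look-alike of the pin alone.

How it is judged (in metres and radians):
On the way:
1. the pin's bare end, the pin lying in the groove, is pressed against the stop with more than 3 N for 0.2 s (contact force between pin and stop above 3 N and x of pin_nose in the frame of stop_face above -0.002 m and y of pin_nose in the frame of stop_face between -0.003 and 0.003 m and z of pin_nose in the frame of stop_face between -0.003 and 0.003 m and angle between the x axis of pin and the x axis of groove, either way round below 0.04 rad), for 0.2 s.
At the end, for the whole second after the job is handed in: the pin lies in the groove at rest, its bare end against the stop (gap under 2 mm, centre of the end within 3 mm of the groove's line sideways and in height, axis within 0.04 rad of the groove), and the stop carriage is within 1.5 mm of its setting (x of pin_nose in the frame of stop_face between -0.002 and 0.002 m and y of pin_nose in the frame of stop_face between -0.003 and 0.003 m and z of pin_nose in the frame of stop_face between -0.003 and 0.003 m and angle between the x axis of pin and the x axis of groove, either way round below 0.04 rad and linear speed of pin below 0.01 m/s and angular speed of pin below 0.1 rad/s and distance of stop_face from where it was at the start of the episode below 0.0015 m); the robot touches nothing.
It fails at once if the stop carriage is shifted more than 1.5 mm from its setting (distance of stop_face from where it was at the start of the episode above 0.0015 m).
It fails at once if one of the other bars, tools or offcuts is moved more than 20 mm (distance of any of dark_bar, brass_bar, wire_brush, chipping_hammer, tube_offcut, angle_offcut, weld_magnet, spray_can from where it was at the start of the episode above 0.02 m).
It also fails if it takes over 54 s, if anything falls off the work surface, if the arm or the gripper's body presses on something with over 40 N, if the wrist force passes 120 N, or if a joint passes its speed limit or range.

## Working session

There is one attempt and no reset: what is moved stays moved. The work goes in short steps, Python scripts to look and compute and a shell command to move; the robot and the scene stay as the last step left them, time stands still between calls to the robot, and variables do not carry over. Pictures are saved under pics/ and viewed, and the job is handed in when it is done.

```bash
mkdir -p pics; ls; python3 - <<'E'
from rig import ctrl, vision, workorder
import cv2,pickle
print(ctrl.sense())
for n in("top","side"):
    c=vision.capture(n); pickle.dump(c,open(f"{n}0.pkl","wb"))
    cv2.imwrite(f"pics/{n}0.png",c["image"][:,:,::-1]); print(n,c["mtx"],c["k1"],c["R"],c["t"])
E
```

```text
pics
{'time_s': 0.0, 'joints': array([-1.47043247e+00,  3.13467754e-01,  1.49847527e+00, -3.15913334e-05,
        1.33102513e+00, -2.23374039e-01]), 'dq': array([ 0.00098562, -0.00021149,  0.0021574 , -0.0004177 ,  0.00231093,
       -0.00278552]), 'tau': array([-6.59196780e-05, -4.12264323e+01, -2.59745711e+01, -1.85056447e-04,
        4.10642795e-03, -6.31319210e-06]), 'eef_pos': array([ 166.96967889, -497.40886473,  204.0116556 ]), 'ee_rot': array([ 0.11347599,  0.69788181,  0.11444811, -0.69784368]), 'force': array([-0.13434794, -0.20202502,  0.0329977 ]), 'wrist_torque': array([-0.01508985,  0.04955287, -0.03924024]), 'grip_width': 0.9989463973199055}
top [[401.62136846   0.         282.73018387]
 [  0.         401.62136846 208.43768798]
 [  0.           0.           1.        ]] -0.03568161113853812 [[ 0.0286726  -0.99933135  0.02268772]
 [-0.98574654 -0.03203243 -0.16515958]
 [ 0.16577589 -0.01762879 -0.98600587]] [ -31.34641683  537.40531842 1095.39078585]
side [[477.64439172   0.         286.37219134]
 [  0.         477.64439172 216.03378826]
 [  0.           0.           1.        ]] -0.03256539130408717 [[ 0.97507575 -0.22111296  0.0183397 ]
 [-0.15458257 -0.7363237  -0.65873488]
 [ 0.15915878  0.6394814  -0.75215159]] [-542.59309671  143.19491683 1381.94497821]
```

View pics/top0.png

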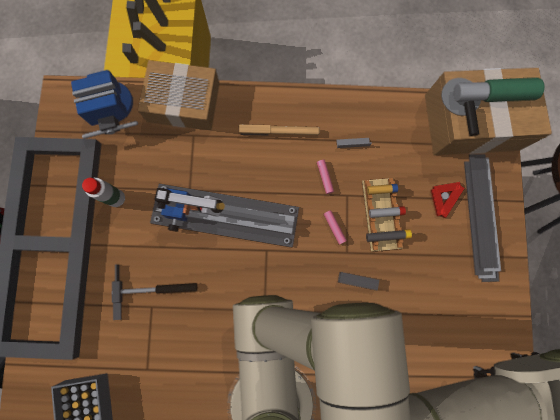

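View pics/side0.png

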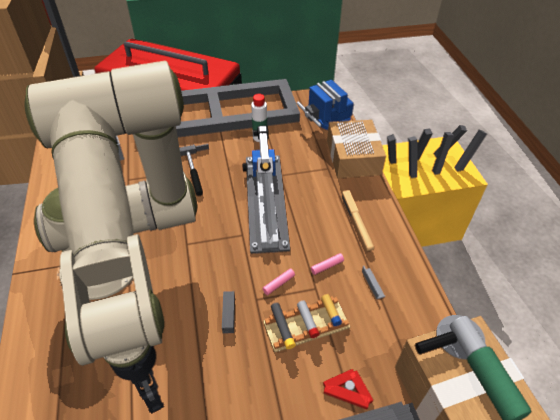

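The pin lies in the middle place of the cradle (top view about (387,212), red end at (403,211)). The jig runs from about (295,225) left to the stop near (195,210). I'll zoom in on both.

```bash
python3 - <<'E'
import cv2,pickle,numpy as np
t=pickle.load(open("top0.pkl","rb"))["image"][:,:,::-1]; s=pickle.load(open("side0.pkl","rb"))["image"][:,:,::-1]
a=cv2.resize(t[170:260,140:310],None,fx=4.6,fy=4.6,interpolation=cv2.INTER_CUBIC)
cv2.imwrite("pics/z1.png",a)
cv2.imwrite("pics/z2.png",cv2.resize(t[165:260,350:420],None,fx=6,fy=6,interpolation=cv2.INTER_CUBIC))
cv2.imwrite("pics/z3.png",cv2.resize(s[120:260,220:310],None,fx=4,fy=4,interpolation=cv2.INTER_CUBIC))
cv2.imwrite("pics/z4.png",cv2.resize(s[280:360,255:360],None,fx=6,fy=6,interpolation=cv2.INTER_CUBIC))
E
```

```text
(no output)
```

View pics/z1.png

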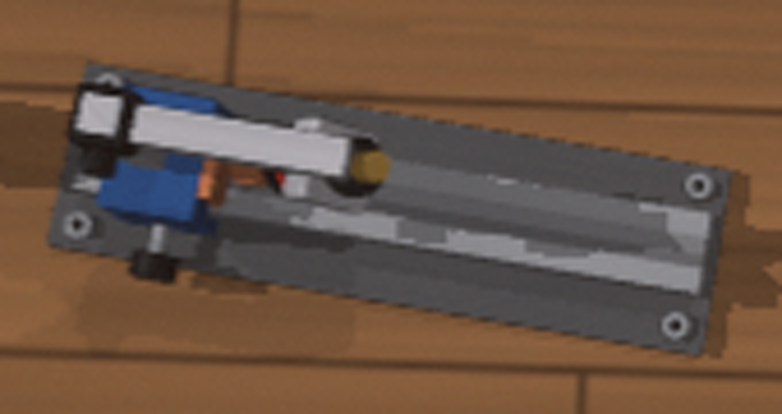

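View pics/z2.png

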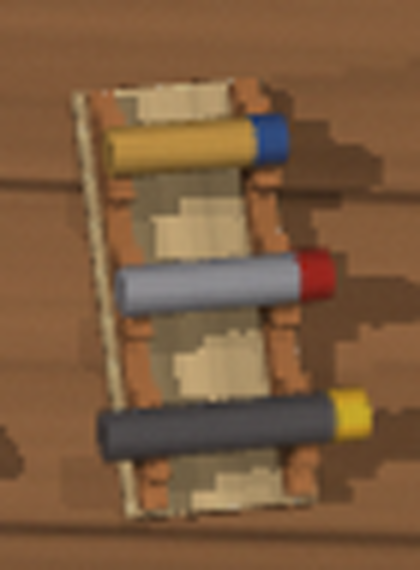

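View pics/z3.png

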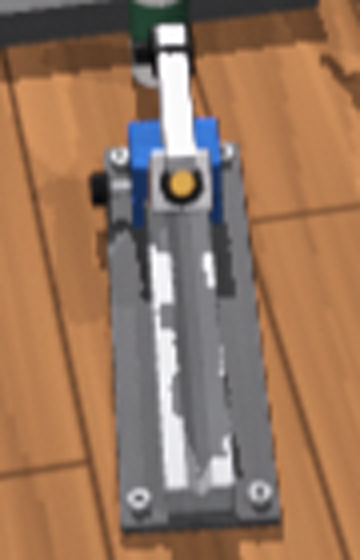

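View pics/z4.png

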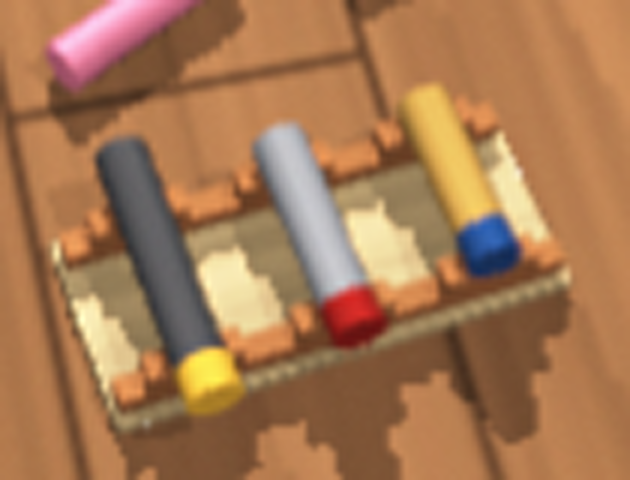

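```bash
cat > h.py <<'E'
import cv2,pickle,numpy as np
def load(n):
    return pickle.load(open(n,"rb"))
def ray(c,uv):
    K=c["mtx"];p=((uv[0]-K[0,2])/K[0,0],(uv[1]-K[1,2])/K[1,1])
    rd=np.hypot(*p);r=rd
    for _ in range(20): r=rd/(1+c["k1"]*r*r)
    s=r/rd if rd>0 else 1
    d=np.array([p[0]*s,p[1]*s,1.]);R=c["R"];o=-R.T@c["t"]
    d=R.T@d; return o,d/np.linalg.norm(d)
def onz(c,uv,z):
    o,d=ray(c,uv); return o+d*(z-o[2])/d[2]
def proj(c,X):
    x=c["R"]@np.asarray(X,float)+c["t"];a,b=x[0]/x[2],x[1]/x[2];f=1+c["k1"]*(a*a+b*b)
    return np.array([c["mtx"][0,0]*a*f+c["mtx"][0,2],c["mtx"][1,1]*b*f+c["mtx"][1,2]])
def tri(c1,u1,c2,u2):
    o1,d1=ray(c1,u1);o2,d2=ray(c2,u2)
    A=np.stack([d1,-d2],1);s=np.linalg.lstsq(A,o2-o1,rcond=None)[0]
    p,q=o1+s[0]*d1,o2+s[1]*d2
    return (p+q)/2,np.linalg.norm(p-q)
E
python3 - <<'E'
from h import *
np.set_printoptions(precision=1,suppress=True)
T,S=load("top0.pkl"),load("side0.pkl")
z1=lambda a,b:(140+(a+.5)/4.6-.5,170+(b+.5)/4.6-.5)
z2=lambda a,b:(350+(a+.5)/6-.5,165+(b+.5)/6-.5)
z3=lambda a,b:(220+(a+.5)/4-.5,120+(b+.5)/4-.5)
z4=lambda a,b:(255+(a+.5)/6-.5,280+(b+.5)/6-.5)
print("plate top cam z12")
for p in[(90,65),(732,170),(705,355),(47,245)]: print(onz(T,z1(*p),12))
print("rail end top z42"); 
for p in[(712,210),(697,292)]: print(onz(T,z1(*p),42))
print("plate side cam"); 
for p in[(122,520),(280,518),(238,150),(107,150)]: print(onz(S,z3(*p),12))
print("rail end side"); 
for p in[(163,487),(232,484)]: print(onz(S,z3(*p),42))
print("bolts tri",tri(T,z1(698,185),S,z3(260,490)),tri(T,z1(675,325),S,z3(138,497)))
# colour masks for red ends and pin steel
for n,c,(x0,x1,y0,y1) in(("T",T,(350,420,165,260)),("S",S,(255,360,280,360))):
    im=c["image"];hsv=cv2.cvtColor(im,cv2.COLOR_RGB2HSV)
    red=((hsv[...,0]<5)|(hsv[...,0]>174))&(hsv[...,1]>150)&(hsv[...,2]>80)
    st=(hsv[...,1]<70)&(hsv[...,0]>100)&(hsv[...,0]<150)&(hsv[...,2]>110)
    for nm,m in(("red",red),("steel",st)):
        mm=np.zeros_like(m);mm[y0:y1,x0:x1]=m[y0:y1,x0:x1]
        k,l,s,ce=cv2.connectedComponentsWithStats(mm.astype(np.uint8))
        for i in range(1,k):
            if s[i,4]>20:
                ys,xs=np.nonzero(l==i);print(n,nm,s[i],ce[i],cv2.minAreaRect(np.stack([xs,ys],1).astype(np.float32)))
print("pin ends, top z39.7",onz(T,z2(118,290),39.7),onz(T,z2(335,273),39.7))
print("side",onz(S,z4(278,140),39.7),onz(S,z4(356,328),39.7))
print("stop face edge top",onz(T,z1(213,195),64),onz(T,z1(213,195),84))
E
```

```text
plate top cam z12
[605.5 350.1  12. ]
[550.7 -62.2  12. ]
[432.7 -47.9  12. ]
[488.8 368.   12. ]
rail end top z42
[520.1 -48.6  42. ]
[468.9 -40.7  42. ]
plate side cam
[436.3 -43.   12. ]
[551.3 -65.5  12. ]
[606.8 338.9  12. ]
[493.7 362.2  12. ]
rail end side
[468.1 -42.1  42. ]
[518.1 -49.8  42. ]
bolts tri (array([540.6, -40.6,  17. ]), np.float64(2.017983480541906)) (array([450.8, -28.5,  17.4]), np.float64(0.715841818021692))
T red [400 207   6   8  44] [402.3 210.5] ((402.5, 210.5), (7.0, 5.0), 90.0)
T steel [371 208  28   8 136] [384.8 211.5] ((384.4644470214844, 211.50254821777344), (5.771010875701904, 27.358867645263672), 85.91438293457031)
S red [309 328  11  10  78] [313.4 332.5] ((313.5000305175781, 332.5000305175781), (8.497057914733887, 9.391485214233398), 63.43495178222656)
S steel [298 302  17  27 212] [305.8 314.8] ((305.69232177734375, 314.5384521484375), (27.522769927978516, 7.832566738128662), 67.61986541748047)
pin ends, top z39.7 [ 534.1 -263.3   39.7] [ 545.7 -368.5   39.7]
side [ 534.9 -266.6   39.7] [ 545.1 -362.1   39.7]
stop face edge top [516.2 254.   64. ] [513.1 249.5  84. ]
```

```bash
cat > g.py <<'E'
from rig import ctrl
import numpy as np
from scipy.spatial.transform import Rotation as Ro
np.set_printoptions(precision=4,suppress=True)
def st():
    s=ctrl.sense();q=s["ee_rot"];R=Ro.from_quat([q[1],q[2],q[3],q[0]])
    return s,np.array(s["eef_pos"]),R
def togo(P,X,Y):
    """shift in current tool axes (m), rotvec in tool frame; goal tool axes X, Y"""
    s,p,R=st();X=np.array(X,float);X/=np.linalg.norm(X);Y=np.array(Y,float);Y-=X*(X@Y);Y/=np.linalg.norm(Y)
    best=None
    for sg in(1,-1):
        G=Ro.from_matrix(np.stack([X,sg*Y,np.cross(X,sg*Y)],1));rv=(R.inv()*G).as_rotvec()
        print("  goal sg",sg,"rotvec",rv)
    print("t",s["time_s"],"p",p,"F",s["force"],"w",s["grip_width"],"q",s["joints"])
    print("axes x,y,z\n",R.as_matrix().T)
    d=np.array(P)-p;print("d world",d,"tool shift m",R.inv().apply(d)/1000)
E
python3 -c "
from g import *
togo([539.6,-311,140],[0,0,-1],[.994,.11,0])"
```

```text
goal sg 1 rotvec [-1.3572 -0.0009  0.0008]
  goal sg -1 rotvec [1.7844 0.0008 0.001 ]
t 0.1 p [ 166.9986 -497.4728  204.1133] F [-0.0456  0.0382  0.3938] w 0.9998856162854916 q [-1.4704  0.3134  1.4983 -0.      1.331  -0.2234]
axes x,y,z
 [[-0.0001  0.0011 -1.    ]
 [ 0.3182 -0.948  -0.0011]
 [-0.948  -0.3182 -0.0002]]
d world [372.6014 186.4728 -64.1133] tool shift m [ 0.0643 -0.0582 -0.4126]
```

```bash
python3 -m jog '[[[0,-0.0065,-0.0458,0,0,0],[0,-0.0065,-0.0458,0,0,0],[0,-0.0065,-0.0458,0,0,0],[0,-0.0065,-0.0458,0,0,0],[0,-0.0065,-0.0458,0,0,0],[0,-0.0065,-0.0458,0,0,0],[0,-0.0065,-0.0458,0,0,0],[0,-0.0065,-0.0458,0,0,0],[0,-0.0065,-0.0458,0,0,0],[0,0,0,-0.17,0,0],[0,0,0,-0.17,0,0],[0,0,0,-0.17,0,0]]]' 105 50
python3 -m jog '[[[0.01,0,0,-0.17,0,0],[0.01,0,0,-0.17,0,0],[0.01,0,0,-0.17,0,0],[0.01,0,0,-0.17,0,0],[0.02,0,0,-0.167,0,0],[0.0,0,0,0,0,0]]]'
python3 - <<'E'
from g import *
togo([539.6,-311,100],[0,0,-1],[.994,.11,0])
from rig import vision
import cv2,pickle
for n in("top","side"):
    c=vision.capture(n); pickle.dump(c,open(f"{n}1.pkl","wb"))
t=pickle.load(open("top1.pkl","rb"))["image"][:,:,::-1]; s=pickle.load(open("side1.pkl","rb"))["image"][:,:,::-1]
cv2.imwrite("pics/a1.png",cv2.hconcat([cv2.resize(t[150:290,300:440],(400,400)),cv2.resize(s[240:380,230:370],(400,400))]))
E
```

```text
time_s: 1.6
eef_pos: [539.2, -310.9, 204.1]
ee_rot: [-0.288, -0.646, -0.289, 0.646]
force: [-0.7, 0.3, 0.9]
grip_width: 0.587
time_s: 2.35
eef_pos: [538.5, -310.5, 143.0]
ee_rot: [0.525, 0.472, 0.528, -0.472]
force: [0.7, 0.5, 0.5]
grip_width: 0.592
  goal sg 1 rotvec [-0.0018 -0.0027  0.0025]
  goal sg -1 rotvec [3.1398 0.0038 0.0042]
t 2.35 p [ 538.5127 -310.539   142.9823] F [0.7026 0.4524 0.5163] w 0.5916791083021455 q [-0.7113  0.5765  1.2661  0.      1.3026 -0.8197]
axes x,y,z
 [[-0.0027  0.0024 -1.    ]
 [ 0.9941  0.1082 -0.0025]
 [ 0.1082 -0.9941 -0.0027]]
d world [  1.0873  -0.461  -42.9823] tool shift m [0.043  0.0011 0.0007]
```

View pics/a1.png

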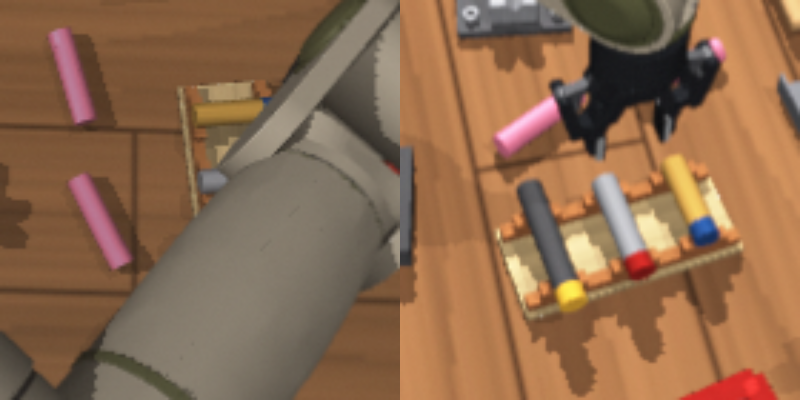

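```bash
python3 - <<'E'
from h import *
S=load("side1.pkl")
print(proj(S,[538.5,-310.5,135]),[proj(S,[538.5+d*.994,-310.5+d*.11,138]) for d in(-29,29)])
E
python3 -m jog '[[[0.02,0.0006,0.0004,0,0,0],[0.02,0.0006,0.0003,0,0,0],[0.02,0,0,0,0,0],[0.02,0,0,0,0,0],[0.012,0,0,0,0,0],[0.01,0,0,0,0,0],[0,0,0,0,0,0]]]'
python3 - <<'E'
from g import *
togo([539.6,-311,41],[0,0,-1],[.994,.11,0])
from rig import vision
import cv2,pickle
c=vision.capture("side")
cv2.imwrite("pics/a2.png",cv2.resize(c["image"][270:370,240:360,::-1],(720,600),interpolation=cv2.INTER_CUBIC))
E
```

```text
[308.28429839 297.62760139] [array([297.19023715, 300.24090567]), array([319.3819898 , 293.74806908])]
time_s: 3.32
eef_pos: [540.4, -311.6, 42.4]
ee_rot: [0.526, 0.472, 0.527, -0.472]
force: [0.5, 0.2, -0.1]
grip_width: 0.587
  goal sg 1 rotvec [-0.0008 -0.0003  0.0003]
  goal sg -1 rotvec [3.1408 0.0005 0.0005]
t 3.325 p [ 540.4062 -311.6381   42.4241] F [ 0.4741  0.2152 -0.0826] w 0.587193843768843 q [-0.7106  0.6848  1.3621  0.      1.0952 -0.8201]
axes x,y,z
 [[-0.0004  0.0003 -1.    ]
 [ 0.994   0.1092 -0.0003]
 [ 0.1092 -0.994  -0.0003]]
d world [-0.8062  0.6381 -1.4241] tool shift m [ 0.0014 -0.0007 -0.0007]
```

View pics/a2.png

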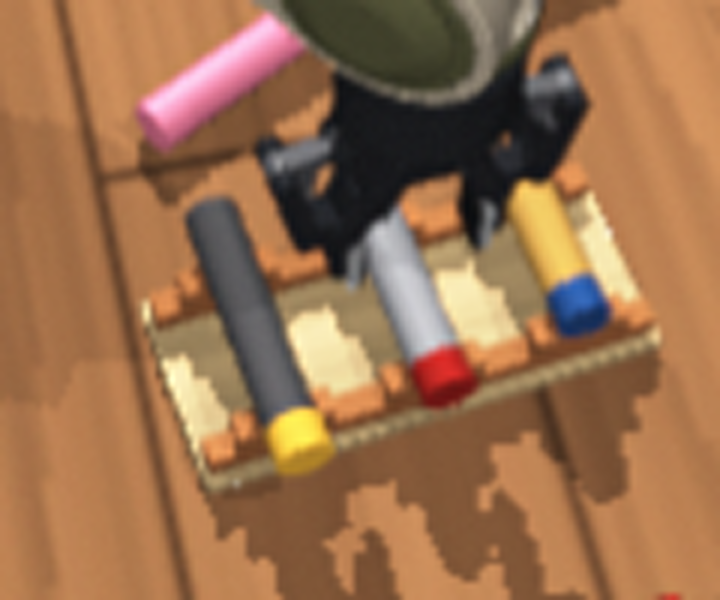

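```bash
python3 - <<'E'
from h import *
np.set_printoptions(precision=1,suppress=True)
S=load("side1.pkl");P=np.array([540.4,-311.6,0])
for z in(34.4,42,50):
  print(z,[proj(S,P+[d*.994,d*.109,z]) for d in(-30,-25,0,25,30)])
for e in(-11,11): print([proj(S,P+[d*.994-e*.109,d*.109+e*.994,36]) for d in(-25,25)])
print(onz(S,(298.3,316.7),36),onz(S,(320.3,310.5),36))
for t in(-50,0,50): print("pin",proj(S,[540-t*.11,-315+t*.994,39.7]))
E
```

```text
34.4 [array([296.2, 321.5]), array([298., 321.]), array([307. , 318.3]), array([316. , 315.6]), array([317.8, 315. ])]
42 [array([296.3, 320.1]), array([298.1, 319.5]), array([307.2, 316.8]), array([316.2, 314.1]), array([317.9, 313.6])]
50 [array([296.4, 318.6]), array([298.3, 318. ]), array([307.4, 315.3]), array([316.4, 312.6]), array([318.2, 312. ])]
[array([299.5, 324.3]), array([317.6, 318.8])]
[array([296.6, 317.1]), array([314.5, 311.7])]
[ 518.9 -303.2   36. ] [ 580.  -297.6   36. ]
pin [314.3 335.1]
pin [307.3 318.4]
pin [300.7 302.5]
```

```bash
python3 - <<'E'
from h import *
np.set_printoptions(precision=1,suppress=True)
S=load("side0.pkl");P=np.array([167,-497.5,0]);y=np.array([.318,-.948,0]);z=np.array([-.948,-.318,0])
for h in(196,209):
  print(h,[proj(S,P+y*d+z*e+[0,0,h]) for d in(-50,-42,42,50) for e in (-11,11)])
from rig import vision
a=S["image"][340:420,110:210,::-1]
c=vision.capture("side")
pickle.dump(c,open("side2.pkl","wb"))
b=c["image"][285:335,270:345,::-1]
def g(i): return np.clip((i/255.)**.5*255,0,255).astype(np.uint8)
cv2.imwrite("pics/b0.png",cv2.resize(g(a),(700,560),interpolation=cv2.INTER_NEAREST))
cv2.imwrite("pics/b1.png",cv2.resize(g(b),(750,500),interpolation=cv2.INTER_NEAREST))
E
```

```text
196 [array([148.7, 370.9]), array([138.4, 376.1]), array([150.1, 374.1]), array([139.8, 379.4]), array([165.8, 409.9]), array([155.1, 415.7]), array([167.4, 413.5]), array([156.7, 419.4])]
209 [array([147.4, 368.3]), array([137. , 373.5]), array([148.8, 371.5]), array([138.4, 376.8]), array([164.6, 407.5]), array([153.8, 413.4]), array([166.2, 411.1]), array([155.4, 417.1])]
```

View pics/b0.png

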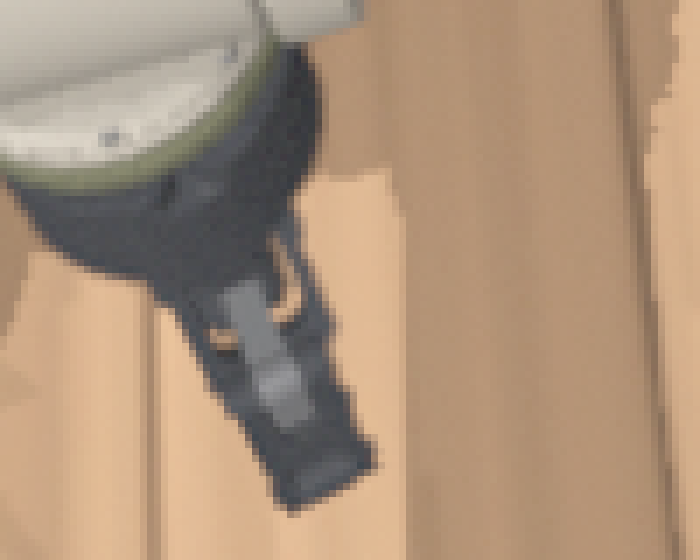

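View pics/b1.png

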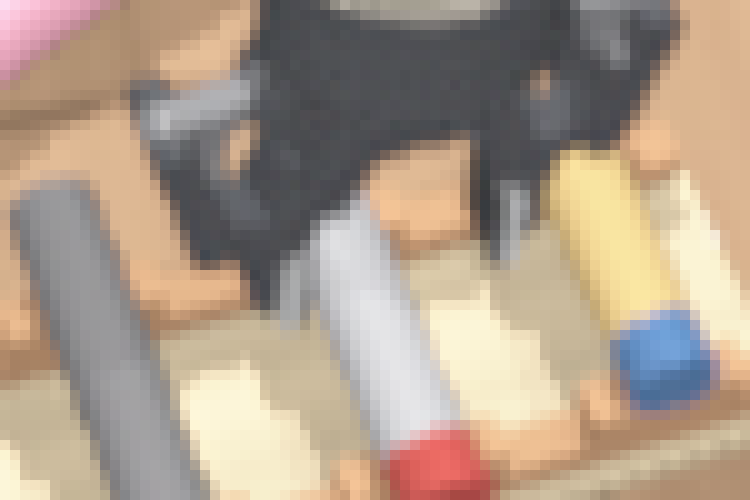

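```bash
python3 -m jog '[[[0.0014,0,0,0,0,0],[0,0,0,0,0,0]]]' 120 20; python3 -m jog '[[[0,0,0,0,0,0],[0,0,0,0,0,0]]]' 135 20;  python3 - <<'E'
from rig import vision
import cv2,numpy as np
c=vision.capture("side")
b=c["image"][285:335,270:345,::-1]
cv2.imwrite("pics/b3.png",cv2.resize(np.clip((b/255.)**.5*255,0,255).astype(np.uint8),(750,500),interpolation=cv2.INTER_NEAREST))
E
```

```text
time_s: 3.68
eef_pos: [540.5, -311.7, 41.4]
ee_rot: [0.527, 0.472, 0.527, -0.472]
force: [0.3, -0.3, -0.1]
grip_width: 0.528
time_s: 3.92
eef_pos: [540.5, -311.7, 41.3]
ee_rot: [0.527, 0.472, 0.527, -0.472]
force: [-0.3, 0.3, -0.2]
grip_width: 0.473
```

View pics/b3.png

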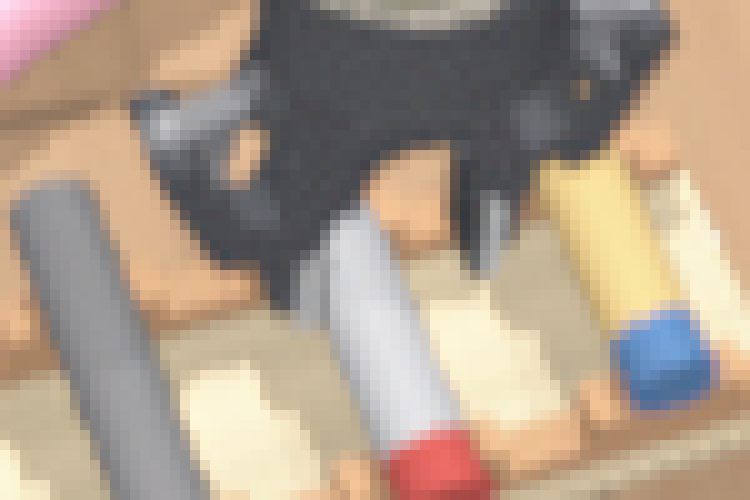

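```bash
python3 -m jog '[[[0,0,0,0,0,0],[0,0,0,0,0,0]]]' 146 20; python3 -m jog '[[[0,0,0,0,0,0],[0,0,0,0,0,0]]]' 156 20; python3 - <<'E'
from rig import vision
import cv2,numpy as np
c=vision.capture("side")
b=c["image"][285:335,270:345,::-1]
cv2.imwrite("pics/b4.png",cv2.resize(np.clip((b/255.)**.5*255,0,255).astype(np.uint8),(750,500),interpolation=cv2.INTER_NEAREST))
E
```

```text
time_s: 4.22
eef_pos: [540.4, -311.7, 41.2]
ee_rot: [0.527, 0.472, 0.527, -0.472]
force: [0.5, 0.2, 0.2]
grip_width: 0.428
time_s: 4.47
eef_pos: [540.5, -311.7, 41.2]
ee_rot: [0.527, 0.472, 0.527, -0.472]
force: [-0.1, 0.6, 0.7]
grip_width: 0.386
```

View pics/b4.png

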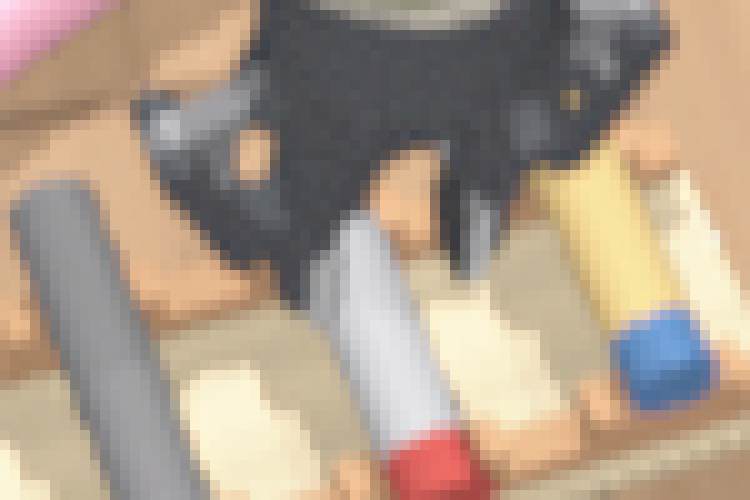

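```bash
python3 -m jog '[[[0,0,0,0,0,0],[0,0,0,0,0,0]]]' 166 20; python3 -m jog '[[[0,0,0,0,0,0],[0,0,0,0,0,0]]]' 175 20; python3 - <<'E'
from rig import vision
import cv2,numpy as np
c=vision.capture("side")
b=c["image"][285:335,270:345,::-1]
cv2.imwrite("pics/b5.png",cv2.resize(np.clip((b/255.)**.5*255,0,255).astype(np.uint8),(750,500),interpolation=cv2.INTER_NEAREST))
E
```

```text
time_s: 4.78
eef_pos: [540.5, -311.7, 41.2]
ee_rot: [0.527, 0.472, 0.527, -0.472]
force: [0.2, -0.7, -0.9]
grip_width: 0.348
time_s: 5.03
eef_pos: [540.5, -311.7, 41.2]
ee_rot: [0.527, 0.472, 0.527, -0.472]
force: [-0.2, -0.1, -0.2]
grip_width: 0.313
```

View pics/b5.png

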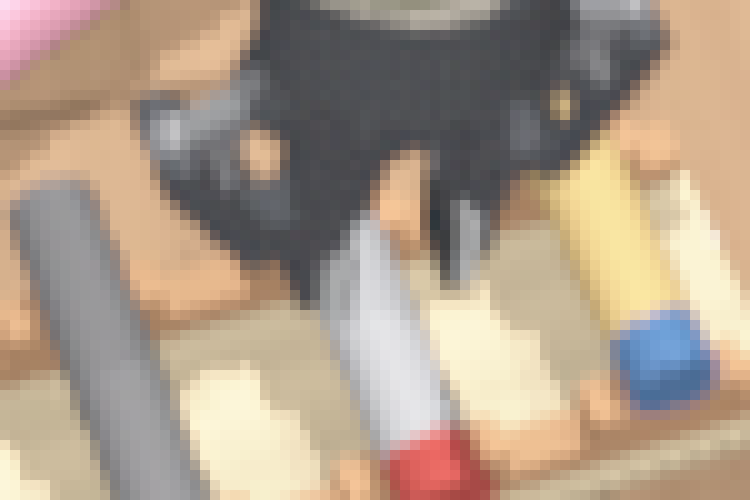

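```bash
python3 -m jog '[[[0,0,0,0,0,0],[0,0,0,0,0,0],[0,0,0,0,0,0]]]' 200 20
```

```text
time_s: 5.45
eef_pos: [540.5, -311.7, 41.2]
ee_rot: [0.527, 0.472, 0.527, -0.472]
force: [0.0, 0.4, 0.3]
grip_width: 0.216
```

```bash
python3 -m jog '[[[0,0,0,0,0,0],[0,0,0,0,0,0],[0,0,0,0,0,0]]]' 235 20;python3 - <<'E'
from rig import vision
import cv2,numpy as np
c=vision.capture("side")
b=c["image"][285:335,270:345,::-1]
cv2.imwrite("pics/b6.png",cv2.resize(np.clip((b/255.)**.5*255,0,255).astype(np.uint8),(750,500),interpolation=cv2.INTER_NEAREST))
E
```

```text
time_s: 5.82
eef_pos: [540.4, -311.7, 41.2]
ee_rot: [0.527, 0.472, 0.527, -0.472]
force: [-1.1, 0.6, 0.7]
grip_width: 0.077
```

View pics/b6.png

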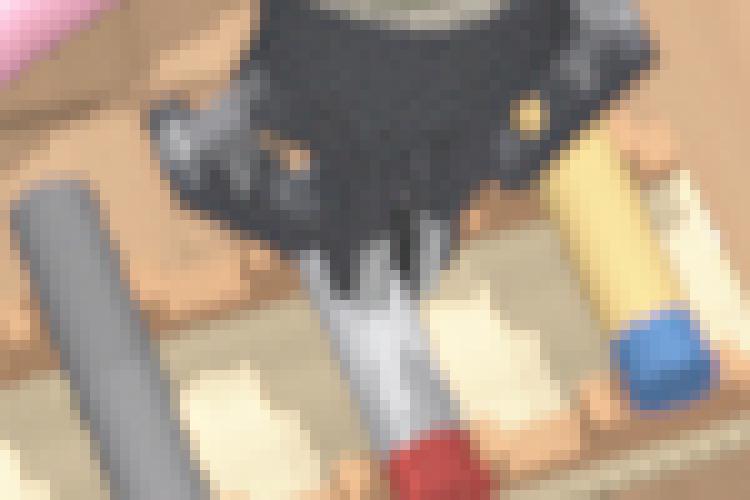

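```bash
python3 - <<'E'
from h import *
np.set_printoptions(precision=1,suppress=True)
S=load("side1.pkl")
for z in(33,45,53,58,63): print(z,onz(S,(309,313.8),z), "1st (eef 538.5,-310.5,143):",onz(S,(310.9,291.6),z+102))
S0=load("side0.pkl")
for z in(196,209,216,221,226): print(z,onz(S0,(157.5,409.6),z))
o,d=ray(S,(309,313.8));print(o)
from g import *
s,p,R=st();print(s["joints"],p,R.as_matrix().T)
E
```

```text
33 [ 549.  -299.2   33. ] 1st (eef 538.5,-310.5,143): [ 549.1 -295.1  135. ]
45 [ 546.6 -305.6   45. ] 1st (eef 538.5,-310.5,143): [ 546.6 -302.3  147. ]
53 [ 545.1 -310.    53. ] 1st (eef 538.5,-310.5,143): [ 544.8 -307.1  155. ]
58 [ 544.1 -312.7   58. ] 1st (eef 538.5,-310.5,143): [ 543.7 -310.1  160. ]
63 [ 543.1 -315.3   63. ] 1st (eef 538.5,-310.5,143): [ 542.7 -313.1  165. ]
196 [ 175.1 -529.9  196. ]
209 [ 177.2 -535.   209. ]
216 [ 178.3 -537.7  216. ]
221 [ 179.2 -539.6  221. ]
226 [ 180.  -541.6  226. ]
[ 331.3 -898.3 1143.7]
[-0.7106  0.6862  1.3632  0.      1.0922 -0.8206] [ 540.4641 -311.6767   41.1933] [[-0.      0.     -1.    ]
 [ 0.994   0.1098 -0.    ]
 [ 0.1098 -0.994  -0.    ]]
```

```bash
for i in 1; do python3 -m jog '[[[0.001,0,0,0,0,0],[0.001,0,0,0,0,0],[0.001,0,0,0,0,0]]]'; done; python3 -m jog '[[[0.001,0,0,0,0,0],[0.001,0,0,0,0,0],[0.001,0,0,0,0,0]]]'
```

```text
time_s: 6.25
eef_pos: [540.4, -311.7, 38.1]
ee_rot: [0.527, 0.472, 0.527, -0.472]
force: [-0.3, 0.3, -0.8]
grip_width: 0.079
time_s: 6.62
eef_pos: [540.5, -311.7, 35.1]
ee_rot: [0.527, 0.472, 0.527, -0.472]
force: [0.4, 0.4, -0.3]
grip_width: 0.082
```

```bash
python3 -m jog '[[[0.001,0,0,0,0,0],[0.001,0,0,0,0,0],[0.001,0,0,0,0,0]]]'; python3 - <<'E'
from rig import vision
import cv2,numpy as np
c=vision.capture("side")
b=c["image"][285:335,270:345,::-1]
cv2.imwrite("pics/b7.png",cv2.resize(np.clip((b/255.)**.5*255,0,255).astype(np.uint8),(750,500),interpolation=cv2.INTER_NEAREST))
E
```

```text
time_s: 7.0
eef_pos: [540.5, -311.7, 32.1]
ee_rot: [0.527, 0.472, 0.527, -0.472]
force: [0.3, 0.8, -0.3]
grip_width: 0.078
```

View pics/b7.png

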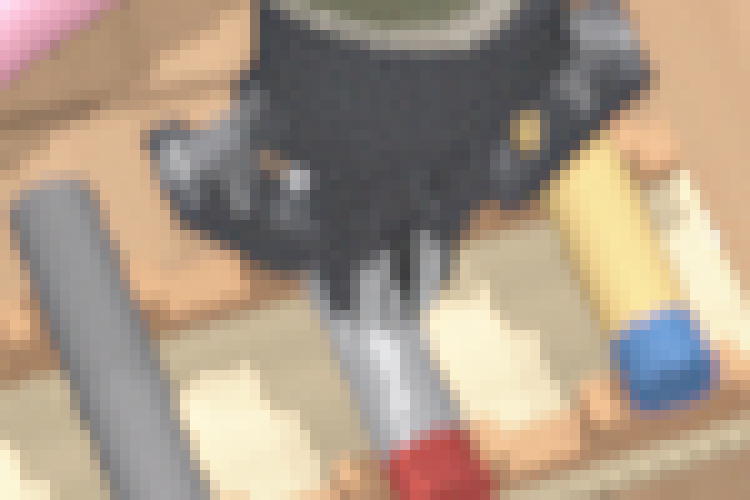

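```bash
python3 -m jog '[[[0.001,-0.0017,0,0,0,0],[0.001,-0.0018,0,0,0,0],[0.001,0,0,0,0,0]]]'; python3 -m jog '[[[0.001,0,0,0,0,0],[0.001,0,0,0,0,0]]]';python3 -m jog '[[[0.001,0,0,0,0,0],[0.001,0,0,0,0,0]]]'
```

```text
time_s: 7.42
eef_pos: [536.8, -312.1, 29.2]
ee_rot: [0.527, 0.472, 0.527, -0.472]
force: [0.7, 0.6, -0.5]
grip_width: 0.077
time_s: 7.68
eef_pos: [537.0, -312.0, 27.1]
ee_rot: [0.527, 0.472, 0.527, -0.472]
force: [-0.4, 0.0, 0.1]
grip_width: 0.079
time_s: 7.92
eef_pos: [537.1, -312.1, 25.5]
ee_rot: [0.527, 0.472, 0.527, -0.472]
force: [-1.0, 0.7, 6.0]
grip_width: 0.078
```

```bash
python3 - <<'E'
from rig import vision
import cv2,numpy as np
c=vision.capture("side")
b=c["image"][285:335,270:345,::-1]
cv2.imwrite("pics/b8.png",cv2.resize(np.clip((b/255.)**.5*255,0,255).astype(np.uint8),(750,500),interpolation=cv2.INTER_NEAREST))
c=vision.capture("top")
cv2.imwrite("pics/b9.png",cv2.resize(c["image"][150:290,300:440,::-1],(560,560)))
E
```

```text
(no output)
```

View pics/b8.png

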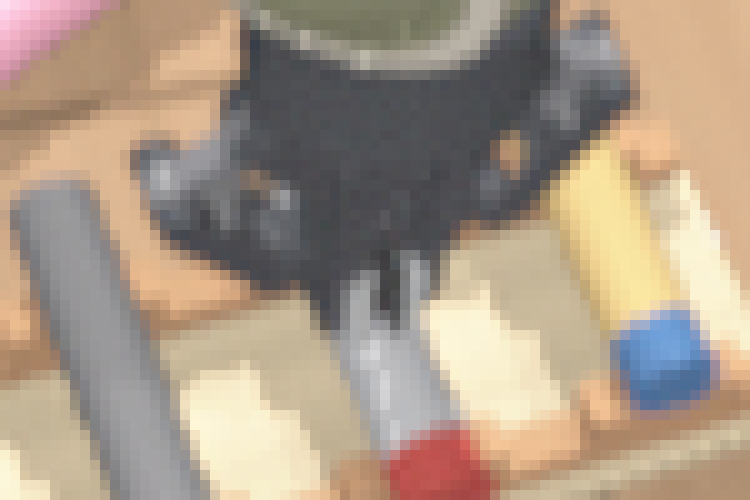

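View pics/b9.png

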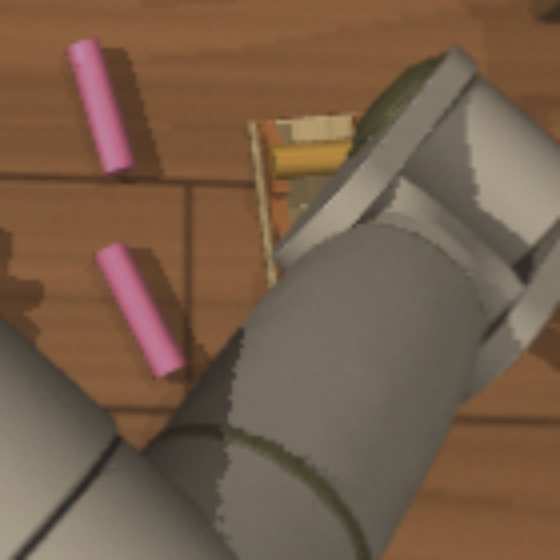

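```bash
python3 - <<'E'
from h import *
S=load("side1.pkl");print(onz(S,(308.5,317.3),52.2))
E
python3 -m jog '[[[-0.006,0,0,0,0,0],[-0.006,0,0,0,0,0],[0,0,0,0,0,0],[0,0,0,0,0,0],[0,0,0,0,0,0],[0,0,0,0,0,0]]]' 110 60
python3 -m jog '[[[0.005,0,0,0,0,0],[0.005,0,0,0,0,0],[0.004,0,0,0,0,0],[0.003,0,0,0,0,0],[0.003,0,0,0,0,0]]]'
```

```text
[ 541.40327145 -319.09114752   52.2       ]
time_s: 8.78
eef_pos: [536.9, -312.0, 37.0]
ee_rot: [0.527, 0.472, 0.527, -0.472]
force: [0.2, -0.5, 0.1]
grip_width: 0.571
time_s: 9.4
eef_pos: [537.0, -312.1, 17.0]
ee_rot: [0.527, 0.472, 0.527, -0.472]
force: [1.1, 0.6, -0.3]
grip_width: 0.566
```

```bash
python3 -m jog '[[[0.003,0,0,0,0,0],[0.003,0,0,0,0,0],[0.003,0,0,0,0,0],[0.002,0,0,0,0,0]]]'
python3 - <<'E'
from rig import vision
import cv2,numpy as np
c=vision.capture("side")
b=c["image"][285:335,270:345,::-1]
cv2.imwrite("pics/b10.png",cv2.resize(np.clip((b/255.)**.5*255,0,255).astype(np.uint8),(750,500),interpolation=cv2.INTER_NEAREST))
E
```

```text
time_s: 9.9
eef_pos: [537.0, -312.0, 6.0]
ee_rot: [0.527, 0.472, 0.527, -0.472]
force: [-0.1, 0.1, -0.2]
grip_width: 0.569
```

View pics/b10.png

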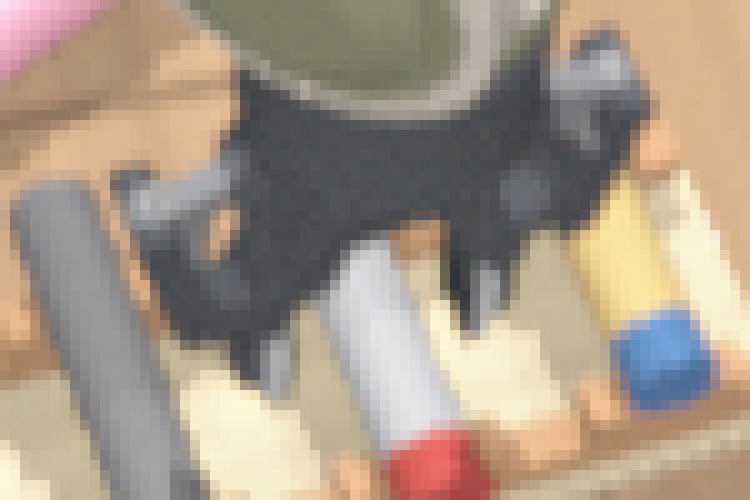

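```bash
python3 -m jog '[[[0,0,0,0,0,0],[0,0,0,0,0,0],[0,0,0,0,0,0],[0,0,0,0,0,0],[0,0,0,0,0,0],[0,0,0,0,0,0]]]' 230 60
```

```text
time_s: 10.7
eef_pos: [539.7, -312.2, 7.6]
ee_rot: [0.529, 0.473, 0.524, -0.471]
force: [11.8, 2.1, 1.2]
grip_width: 0.267
```

```bash
python3 -m jog '[[[0,0.0027,0,0,0,0],[-0.004,0,0,0,0,0],[-0.01,0,0,0,0,0],[-0.015,0,0,0,0,0],[-0.02,0,0,0,0,0],[-0.02,0,0,0,0,0],[-0.02,0,0,0,0,0],[0,0,0,0,0,0]]]'
python3 - <<'E'
from rig import vision
from g import *
import cv2,pickle
c=vision.capture("side");pickle.dump(c,open("side3.pkl","wb"))
b=c["image"][255:345,260:360,::-1]
cv2.imwrite("pics/b11.png",cv2.resize(np.clip((b/255.)**.5*255,0,255).astype(np.uint8),(700,630)[:2],interpolation=cv2.INTER_NEAREST)[:600])
s,p,R=st();print(p,s["force"],s["grip_width"],s["joints"])
E
```

```text
time_s: 11.7
eef_pos: [540.3, -312.4, 97.3]
ee_rot: [0.528, 0.472, 0.525, -0.472]
force: [0.3, 0.5, -4.1]
grip_width: 0.264
[ 539.7525 -311.874    95.7885] [ 0.1618  0.9442 -5.0165] 0.26675187542963563 [-0.7116  0.6219  1.3193  0.      1.1993 -0.8216]
```

View pics/b11.png

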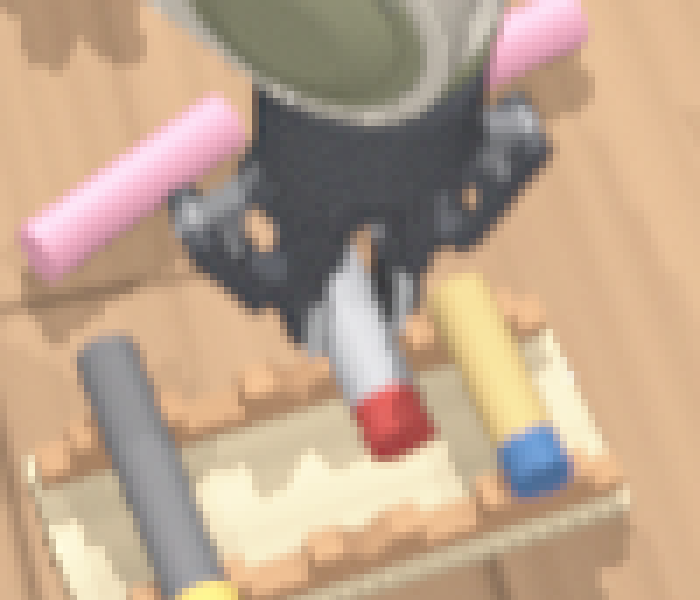

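```bash
python3 -m jog '[[[0,0,-0.0314,0,0,0],[0,-0.0011,-0.05,0,0,0],[0,0,-0.05,0,0,0],[0,0,-0.05,0,0,0],[0,0,-0.05,0,0,0],[0,0,-0.05,0,0,0],[0,0,-0.05,0,0,0],[0,0,0,0.123,0,0],[0,0,0,0.123,0,0],[0.02,0,0,0,0,0],[0,0,0,0,0,0]]]'
python3 - <<'E'
from rig import vision
from g import *
import cv2,pickle
togo([502.3,17.4,30],[0,0,-1],[.9907,-.136,0])
t=vision.capture("top");pickle.dump(t,open("top4.pkl","wb"))
c=vision.capture("side");pickle.dump(c,open("side4.pkl","wb"))
b=c["image"][170:270,220:320,::-1]
g=lambda b:cv2.resize(np.clip((b/255.)**.5*255,0,255).astype(np.uint8),(390,390),interpolation=cv2.INTER_CUBIC)
cv2.imwrite("pics/c1.png",cv2.hconcat([g(t["image"][160:260,210:310,::-1]),g(b)]))
E
```

```text
time_s: 13.12
eef_pos: [500.9, 17.7, 73.7]
ee_rot: [-0.464, -0.532, -0.466, 0.534]
force: [0.4, 0.1, -3.1]
grip_width: 0.264
  goal sg 1 rotvec [ 0.0004 -0.0003  0.004 ]
  goal sg -1 rotvec [-3.1411 -0.0063 -0.0004]
t 13.125 p [500.8603  17.7259  73.6536] F [ 0.3959  0.0637 -3.0832] w 0.26403231514465986 q [-0.1988  0.4114  1.7313  0.      1.0029 -0.0628]
axes x,y,z
 [[-0.004   0.0008 -1.    ]
 [ 0.9908 -0.1356 -0.004 ]
 [-0.1356 -0.9908 -0.0003]]
d world [  1.4397  -0.3259 -43.6536] tool shift m [0.0436 0.0016 0.0001]
```

View pics/c1.png

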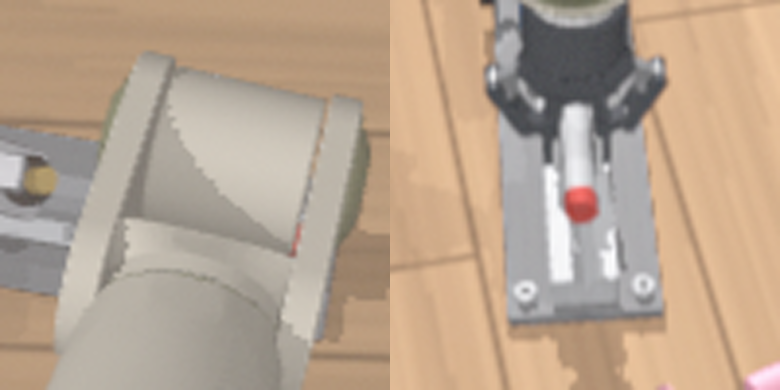

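```bash
python3 - <<'E'
from h import *
np.set_printoptions(precision=1,suppress=True)
S=load("side4.pkl")
im=S["image"];hsv=cv2.cvtColor(im,cv2.COLOR_RGB2HSV)
red=((hsv[...,0]<6)|(hsv[...,0]>174))&(hsv[...,1]>140)&(hsv[...,2]>60)
m=np.zeros_like(red);m[190:250,240:300]=red[190:250,240:300]
ys,xs=np.nonzero(m);print(len(xs),xs.min(),xs.max(),ys.min(),ys.max(),xs.mean(),ys.mean())
u=np.array([.136,.9907,0])
for c in([500.8,14,106.2],[500.8,14,101]):
    c=np.array(c);print([proj(S,c-u*k) for k in(50,34,0)])
# red region mid = station ~42 on the axis + z~+6
for z in(95,100,106): print(z,onz(S,(xs.mean(),ys.mean()),z))
E
```

```text
63 265 272 218 226 268.44444444444446 221.82539682539684
[array([268.4, 224.1]), array([268.1, 219.9]), array([267.3, 211.1])]
[array([268.4, 225.3]), array([268.1, 221.1]), array([267.4, 212.2])]
95 [497.6 -17.7  95. ]
100 [496.8 -21.9 100. ]
106 [495.9 -26.9 106. ]
```

```bash
python3 -m jog '[[[0.012,0.0012,0,0,0,0],[0.012,0,0,0,0,0],[0.012,0,0,0,0,0],[0.01,0,0,0,0,0],[0.005,0,0,0,0,0],[0,0,0,0,0,0]]]'
python3 -m jog '[[[0.001,0,0,0,0,0],[0.001,0,0,0,0,0],[0.001,0,0,0,0,0]]]'
```

```text
time_s: 13.98
eef_pos: [503.3, 17.4, 24.0]
ee_rot: [-0.465, -0.533, -0.465, 0.533]
force: [-0.6, -0.3, -4.4]
grip_width: 0.266
time_s: 14.35
eef_pos: [503.5, 17.3, 21.3]
ee_rot: [0.465, 0.533, 0.465, -0.533]
force: [0.4, -0.1, -4.6]
grip_width: 0.262
```

```bash
python3 -m jog '[[[0.0007,0,0,0,0,0],[0.0007,0,0,0,0,0]]]'
```

```text
time_s: 14.6
eef_pos: [503.4, 17.3, 19.8]
ee_rot: [0.465, 0.533, 0.465, -0.533]
force: [-0.5, -0.9, -5.1]
grip_width: 0.265
```

```bash
python3 -m jog '[[[0.0007,-0.0008,0,0,0,0],[0.0007,0,0,0,0,0],[0.0007,0,0,0,0,0]]]'
```

```text
time_s: 14.98
eef_pos: [502.7, 17.4, 17.7]
ee_rot: [0.465, 0.533, 0.465, -0.533]
force: [0.4, 0.1, -3.1]
grip_width: 0.266
```

```bash
python3 -m jog '[[[0.0007,0,0,0,0,0],[0.0007,0,0,0,0,0],[0,0,0,0,0,0]]]'
```

```text
time_s: 15.35
eef_pos: [503.1, 17.4, 17.3]
ee_rot: [0.465, 0.533, 0.464, -0.533]
force: [-2.3, 1.1, 8.9]
grip_width: 0.265
```

```bash
python3 -m jog '[[[0,0,0,0,0,0],[0,0,0,0,0,0],[-0.002,0,0,0,0,0],[-0.01,0,0,0,0,0],[-0.02,0,0,0,0,0],[-0.03,0,0,0,0,0],[-0.03,0,0,0,0,0],[-0.03,0,0,0,0,0]]]' 120 60
python3 - <<'E'
from rig import vision
from g import *
import cv2,pickle
togo([502.3,17.4,30],[0,0,-1],[.9907,-.136,0])
t=vision.capture("top");pickle.dump(t,open("top5.pkl","wb"))
c=vision.capture("side");pickle.dump(c,open("side5.pkl","wb"))
b=c["image"][170:270,220:320,::-1]
g=lambda b:cv2.resize(np.clip((b/255.)**.5*255,0,255).astype(np.uint8),(390,390),interpolation=cv2.INTER_CUBIC)
cv2.imwrite("pics/c2.png",cv2.hconcat([g(t["image"][160:260,210:310,::-1]),g(b)]))
E
```

```text
time_s: 16.35
eef_pos: [502.6, 17.5, 140.0]
ee_rot: [0.465, 0.533, 0.465, -0.533]
force: [-0.8, -0.3, -0.4]
grip_width: 0.53
  goal sg 1 rotvec [ 0.0005  0.     -0.0007]
  goal sg -1 rotvec [-3.1411  0.0012  0.    ]
t 16.35 p [502.5631  17.4756 140.0247] F [-0.8362 -0.293  -0.3724] w 0.5296345201962455 q [-0.1986  0.3258  1.6574  0.      1.1576 -0.0627]
axes x,y,z
 [[ 0.0007 -0.0001 -1.    ]
 [ 0.9908 -0.1355  0.0007]
 [-0.1355 -0.9908  0.    ]]
d world [  -0.2631   -0.0756 -110.0247] tool shift m [ 0.11   -0.0003  0.0001]
```

View pics/c2.png

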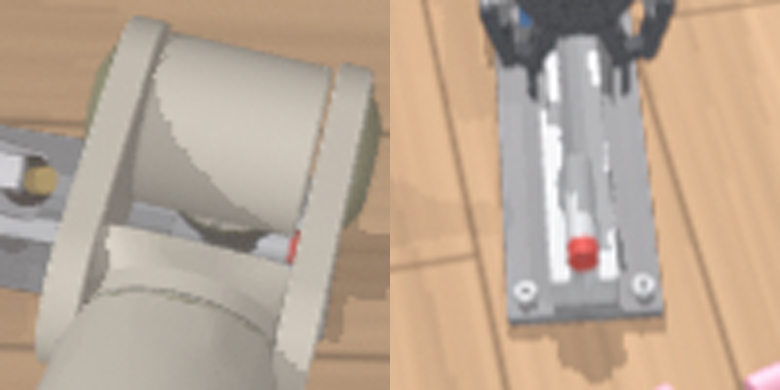

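```bash
python3 -m jog '[[[0,0,0.03,0,0,0],[0,0,0.04,0,0,0],[0,0,0.04,0,0,0],[0,0,0.02,0,0,0],[0,0,0,0,0.157,0],[0,0,0,0,0.157,0],[0,0,0,0,0.157,0],[0,0,0,0,0.157,0],[0,0,0,0,0.157,0],[0,0,0,0,0,0]]]' 255 40
python3 - <<'E'
from rig import vision
from g import *
import cv2,pickle
togo([493,-51.5,32.3],[.096,.7005,-.707],[.9907,-.136,0])
t=vision.capture("top");pickle.dump(t,open("top6.pkl","wb"))
c=vision.capture("side");pickle.dump(c,open("side6.pkl","wb"))
b=c["image"][150:280,210:340,::-1]
g=lambda b:cv2.resize(np.clip((b/255.)**.5*255,0,255).astype(np.uint8),(400,400),interpolation=cv2.INTER_CUBIC)
cv2.imwrite("pics/d1.png",cv2.hconcat([g(t["image"][150:280,180:310,::-1]),g(b)]))
E
```

```text
time_s: 17.7
eef_pos: [484.3, -112.3, 136.8]
ee_rot: [0.25, 0.697, 0.607, -0.289]
force: [-0.3, 0.9, 1.1]
grip_width: -0.002
  goal sg 1 rotvec [-0.0037 -0.0009  0.0006]
  goal sg -1 rotvec [3.1379 0.0009 0.0014]
t 17.7 p [ 484.3474 -112.2789  136.766 ] F [-0.3327  0.8763  1.0925] w -0.0017459644895051149 q [-0.8077  0.5338  1.5937  0.5868  1.5717 -0.8399]
axes x,y,z
 [[ 0.0955  0.7013 -0.7065]
 [ 0.9904 -0.1381 -0.0031]
 [-0.0998 -0.6994 -0.7077]]
d world [   8.6526   60.7789 -104.466 ] tool shift m [0.1173 0.0005 0.0306]
```

View pics/d1.png

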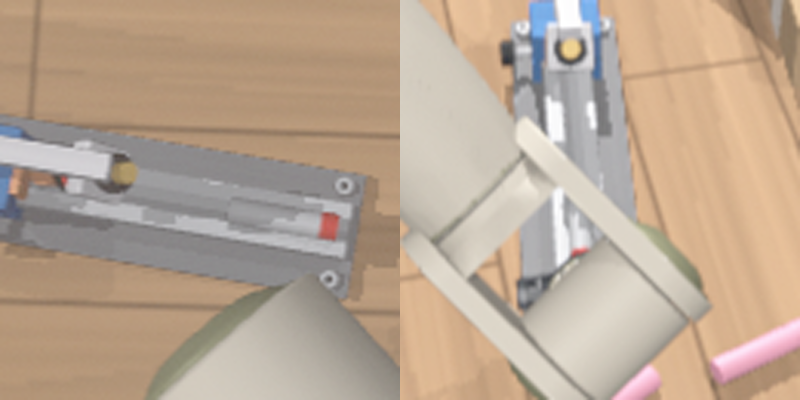

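```bash
python3 -m jog '[[[0.02,0,0.006,0,0,0],[0.02,0,0.006,0,0,0],[0.02,0.0007,0.006,0,0,0],[0.02,0,0.006,0,0,0],[0.019,0,0.006,0,0,0],[0,0,0,0,0,0]]]'
python3 - <<'E'
from rig import vision
from g import *
import cv2,pickle
togo([493,-51.5,32.3],[.096,.7005,-.707],[.9907,-.136,0])
t=vision.capture("top");pickle.dump(t,open("top7.pkl","wb"))
c=vision.capture("side");pickle.dump(c,open("side7.pkl","wb"))
b=c["image"][150:280,210:340,::-1]
g=lambda b:cv2.resize(np.clip((b/255.)**.5*255,0,255).astype(np.uint8),(400,400),interpolation=cv2.INTER_CUBIC)
cv2.imwrite("pics/d2.png",cv2.hconcat([g(t["image"][180:280,230:330,::-1]),g(b)]))
E
```

```text
time_s: 18.55
eef_pos: [492.1, -61.9, 47.2]
ee_rot: [0.252, 0.695, 0.608, -0.289]
force: [-0.5, 0.5, -0.4]
grip_width: -0.001
  goal sg 1 rotvec [0.0016 0.0018 0.0022]
  goal sg -1 rotvec [-3.14   -0.0035  0.0028]
t 18.55 p [492.0862 -61.8517  47.1742] F [-0.467   0.5079 -0.358 ] w -0.0010956466886217968 q [-0.7278  0.6427  1.702   0.6414  1.357  -0.9188]
axes x,y,z
 [[ 0.0936  0.6996 -0.7083]
 [ 0.9911 -0.1332 -0.0005]
 [-0.0947 -0.702  -0.7059]]
d world [  0.9138  10.3517 -14.8742] tool shift m [ 0.0179 -0.0005  0.0031]
```

View pics/d2.png

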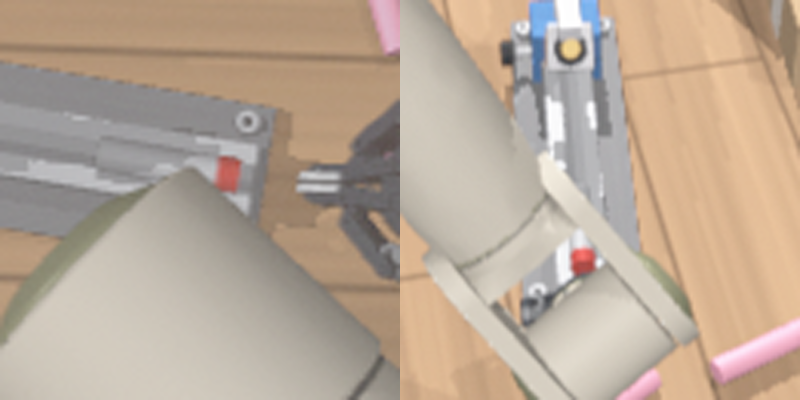

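```bash
python3 - <<'E'
from h import *
np.set_printoptions(precision=1,suppress=True)
T=load("top7.pkl")
for z in (60,66,73.7,83): print(z,onz(T,(304.25-.4,225.5-.4),z))
im=T["image"];hsv=cv2.cvtColor(im,cv2.COLOR_RGB2HSV)
for n in("top6.pkl","top7.pkl"):
  T=load(n);hsv=cv2.cvtColor(T["image"],cv2.COLOR_RGB2HSV)
  m=((hsv[...,0]<6)|(hsv[...,0]>174))&(hsv[...,1]>130)&(hsv[...,2]>60);q=np.zeros_like(m);q[210:235,270:300]=m[210:235,270:300]
  ys,xs=np.nonzero(q);print(len(xs),xs.min(),xs.max(),ys.min(),ys.max());print(onz(T,(xs.max()+.5,ys.mean()),52),onz(T,(xs.min()-.5,ys.mean()),58))
# stop face in top6
T=load("top6.pkl")
b=T["image"][180:240,160:240,::-1];cv2.imwrite("pics/e1.png",cv2.resize(np.clip((b/255.)**.6*255,0,255).astype(np.uint8),(800,600),interpolation=cv2.INTER_CUBIC))
E
```

```text
60 [490.5 -74.8  60. ]
66 [489.7 -74.4  66. ]
73.7 [488.7 -73.8  73.7]
83 [487.5 -73.2  83. ]
44 284 289 219 227
[495.8 -35.   52. ] [494.5 -18.   58. ]
44 284 289 219 227
[495.8 -35.   52. ] [494.5 -18.   58. ]
```

View pics/e1.png

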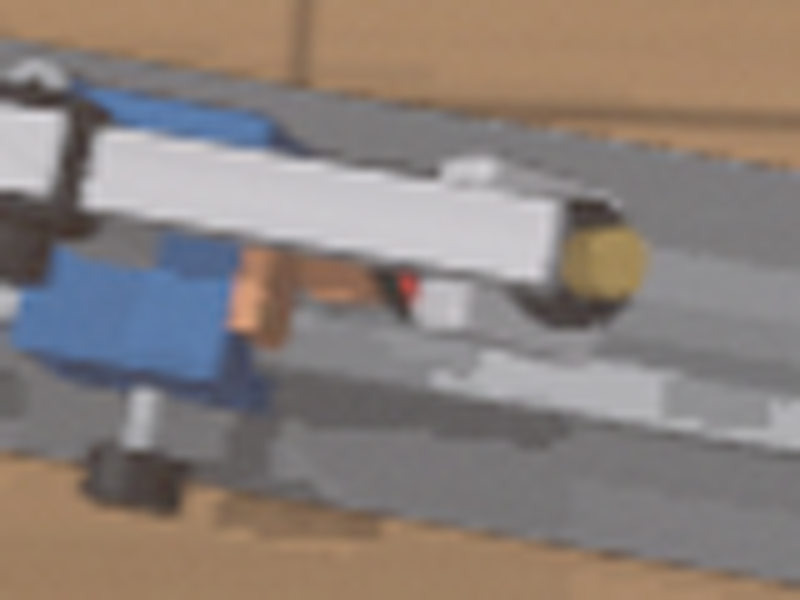

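```bash
python3 - <<'E'
from h import *
np.set_printoptions(precision=1,suppress=True)
T=load("top6.pkl");S=load("side6.pkl")
u=np.array([.136,.9907,0])
for nm,p,z in(("bot corner",(280,347),44),("bot corner",(292,300),44),("top corner",(268,345),86),("top edge",(268,290),86),("top edge",(280,252),86),("torch tail",(605,262),165)):
    X=onz(T,(160+p[0]/10-.45,180+p[1]/10-.45),z);print(nm,X,(X-[493.6,-45.5,z])@u-160)
E
```

```text
bot corner [512.9 253.5  44. ] 138.82244002474738
bot corner [526.5 251.   44. ] 138.20530823033732
top corner [507.2 247.5  86. ] 132.13837191254834
top edge [522.4 248.5  86. ] 135.2208399470162
top edge [533. 246.  86.] 134.13399752545763
torch tail [519.7 146.1 165. ] 33.40744544938917
```

```bash
python3 -m jog '[[[0.0052,0,0.0052,0,0,0],[0.0052,0,0.0052,0,0,0],[0.0071,0,-0.0071,0,0,0],[0.0071,0,-0.0071,0,0,0],[0.0053,0,-0.0053,0,0,0],[0.0035,0,-0.0035,0,0,0],[0.0014,0,-0.0014,0,0,0],[0,0,0,0,0,0]]]'
python3 - <<'E'
from rig import vision
from g import *
import cv2,pickle
togo([493,-51.5,32.3],[.096,.7005,-.707],[.9907,-.136,0])
t=vision.capture("top");pickle.dump(t,open("top8.pkl","wb"))
c=vision.capture("side")
g=lambda b:cv2.resize(np.clip((b/255.)**.5*255,0,255).astype(np.uint8),(400,400),interpolation=cv2.INTER_CUBIC)
cv2.imwrite("pics/d3.png",cv2.hconcat([g(t["image"][180:280,230:330,::-1]),g(c["image"][200:280,230:310,::-1])]))
E
```

```text
time_s: 19.65
eef_pos: [497.0, -29.0, 32.4]
ee_rot: [0.252, 0.696, 0.607, -0.288]
force: [-0.4, -0.1, 0.2]
grip_width: -0.001
  goal sg 1 rotvec [0.0004 0.0005 0.0001]
  goal sg -1 rotvec [-3.1412 -0.0002  0.0008]
t 19.65 p [496.9834 -28.9676  32.3648] F [-0.3926 -0.085   0.2242] w -0.0008330453537143389 q [-0.6738  0.6534  1.7404  0.6827  1.2949 -0.9186]
axes x,y,z
 [[ 0.0959  0.7002 -0.7074]
 [ 0.9908 -0.1355  0.0001]
 [-0.0958 -0.7009 -0.7068]]
d world [ -3.9834 -22.5324  -0.0648] tool shift m [-0.0161 -0.0009  0.0162]
```

View pics/d3.png

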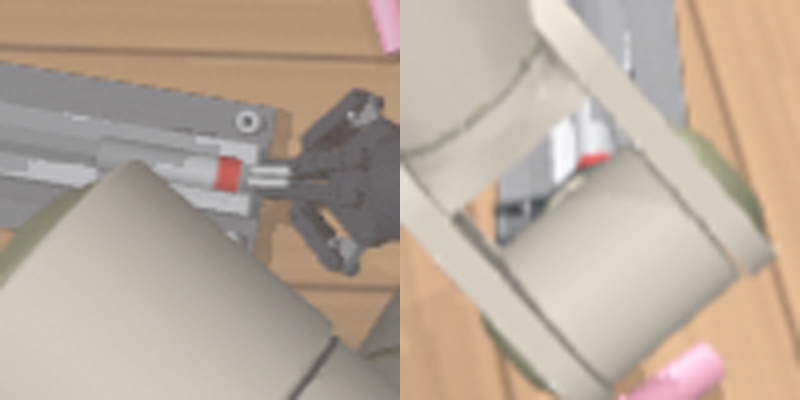

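```bash
python3 -m jog '[[[0.0021,0,-0.0021,0,0,0],[0.0021,0,-0.0021,0,0,0],[0.0021,0,-0.0021,0,0,0],[0.0028,0,-0.0028,0,0,0],[0.0028,0,-0.0028,0,0,0],[0.0028,0,-0.0028,0,0,0]]]'
python3 -c "
from g import *
s,p,R=st();print(p,s['force'])"
```

```text
time_s: 20.5
eef_pos: [499.9, -8.2, 32.3]
ee_rot: [0.252, 0.696, 0.607, -0.289]
force: [-1.5, -4.2, 0.9]
grip_width: 0.001
[499.9065  -8.2195  32.3403] [-1.4911 -4.2385  0.8696]
```

```bash
python3 -m jog '[[[0.0042,0,-0.0042,0,0,0],[0.005,0,-0.005,0,0,0],[0.005,0,-0.005,0,0,0],[0.005,0,-0.005,0,0,0],[0.005,0,-0.005,0,0,0],[0.005,0,-0.005,0,0,0],[0.005,0,-0.005,0,0,0],[0.005,0,-0.005,0,0,0],[0.005,0,-0.005,0,0,0],[0.005,0,-0.005,0,0,0],[0.004,0,-0.004,0,0,0],[0.003,0,-0.003,0,0,0]]]'
python3 - <<'E'
from rig import vision
from g import *
import cv2,pickle
togo([515.2,105,32.3],[.096,.7005,-.707],[.9907,-.136,0])
t=vision.capture("top");pickle.dump(t,open("top9.pkl","wb"))
c=vision.capture("side")
g=lambda b:cv2.resize(np.clip((b/255.)**.5*255,0,255).astype(np.uint8),(400,400),interpolation=cv2.INTER_CUBIC)
cv2.imwrite("pics/d4.png",cv2.hconcat([g(t["image"][160:280,170:290,::-1]),g(c["image"][140:260,200:320,::-1])]))
E
```

```text
time_s: 22.0
eef_pos: [510.6, 70.7, 32.3]
ee_rot: [0.252, 0.696, 0.607, -0.288]
force: [-0.1, -5.0, 1.7]
grip_width: 0.0
  goal sg 1 rotvec [0.0004 0.0004 0.0002]
  goal sg -1 rotvec [-3.1412 -0.0003  0.0007]
t 22.0 p [510.577   70.7153  32.3202] F [-0.09   -5.0333  1.6869] w 0.0002048514644056215 q [-0.4912  0.622   1.8068  0.7961  1.1871 -0.8484]
axes x,y,z
 [[ 0.0958  0.7003 -0.7074]
 [ 0.9908 -0.1355  0.0001]
 [-0.0958 -0.7009 -0.7068]]
d world [ 4.623  34.2847 -0.0202] tool shift m [ 0.0245 -0.0001 -0.0245]
```

View pics/d4.png

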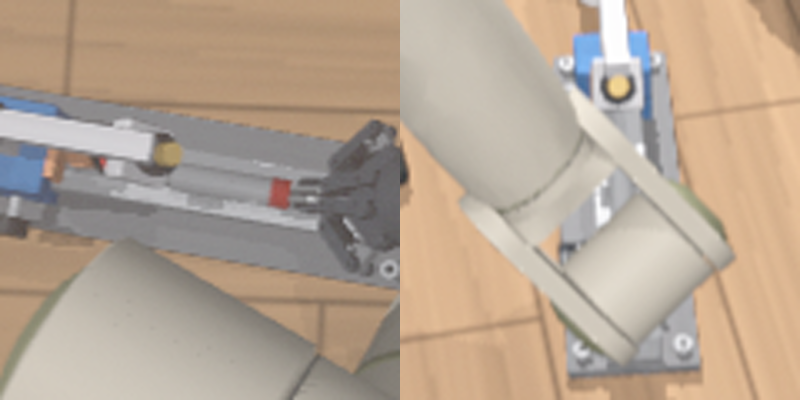

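```bash
python3 -m jog '[[[0.0042,0,-0.0042,0,0,0],[0.005,0,-0.005,0,0,0],[0.005,0,-0.005,0,0,0],[0.005,0,-0.005,0,0,0],[0.005,0,-0.005,0,0,0],[0.005,0,-0.005,0,0,0],[0.005,0,-0.005,0,0,0],[0.004,0,-0.004,0,0,0],[0.003,0,-0.003,0,0,0],[0.002,0,-0.002,0,0,0]]]'
python3 - <<'E'
from rig import vision
from g import *
import cv2,pickle
togo([515.2,105,32.3],[.096,.7005,-.707],[.9907,-.136,0])
t=vision.capture("top");pickle.dump(t,open("top10.pkl","wb"))
c=vision.capture("side")
g=lambda b:cv2.resize(np.clip((b/255.)**.5*255,0,255).astype(np.uint8),(400,400),interpolation=cv2.INTER_CUBIC)
cv2.imwrite("pics/d5.png",cv2.hconcat([g(t["image"][170:250,170:250,::-1]),g(c["image"][130:230,210:310,::-1])]))
E
```

```text
time_s: 23.35
eef_pos: [518.8, 131.2, 32.3]
ee_rot: [0.252, 0.696, 0.607, -0.288]
force: [-2.3, -4.1, 2.2]
grip_width: -0.001
  goal sg 1 rotvec [0.0004 0.0004 0.0003]
  goal sg -1 rotvec [-3.1412 -0.0004  0.0007]
t 23.35 p [518.8063 131.1614  32.2589] F [-2.3369 -4.132   2.2314] w -0.0014319008595134882 q [-0.3706  0.6169  1.8177  0.8661  1.1252 -0.7952]
axes x,y,z
 [[ 0.0957  0.7003 -0.7074]
 [ 0.9908 -0.1354 -0.0001]
 [-0.0958 -0.7009 -0.7068]]
d world [ -3.6063 -26.1614   0.0411] tool shift m [-0.0187 -0.      0.0187]
```

View pics/d5.png

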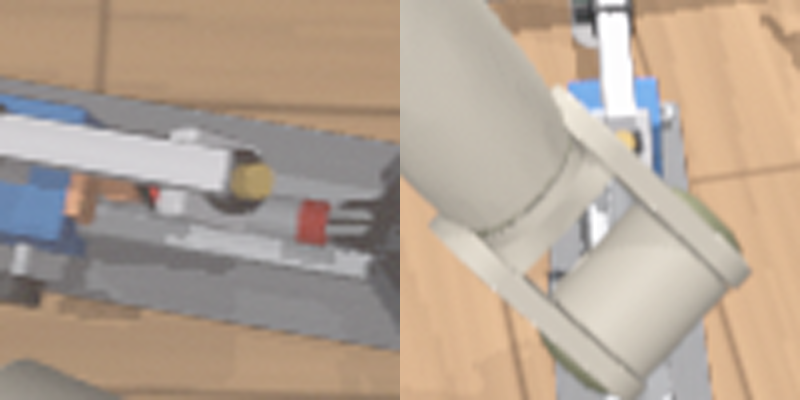

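```bash
python3 - <<'E'
from h import *
t=load("top10.pkl");b=t["image"][150:330,150:350,::-1]
cv2.imwrite("pics/d6.png",cv2.resize(np.clip((b/255.)**.5*255,0,255).astype(np.uint8),(660,594),interpolation=cv2.INTER_CUBIC))
E
```

```text
(no output)
```

View pics/d6.png

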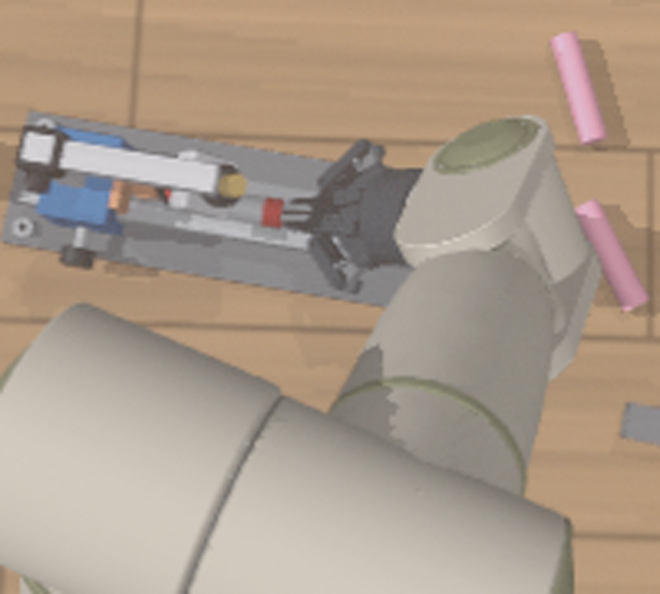

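```bash
python3 -m jog '[[[0.0021,0,-0.0021,0,0,0],[0.0021,0,-0.0021,0,0,0],[0.0021,0,-0.0021,0,0,0],[0.0021,0,-0.0021,0,0,0],[0.0021,0,-0.0021,0,0,0],[0.0014,0,-0.0014,0,0,0],[0.0007,0,-0.0007,0,0,0]]]'
python3 -m jog '[[[0.0007,0,-0.0007,0,0,0],[0.0007,0,-0.0007,0,0,0]]]'
python3 - <<'E'
from rig import vision
from g import *
import cv2,pickle
t=vision.capture("top");pickle.dump(t,open("top11.pkl","wb"))
g=lambda b:cv2.resize(np.clip((b/255.)**.5*255,0,255).astype(np.uint8),(700,420),interpolation=cv2.INTER_CUBIC)
cv2.imwrite("pics/d7.png",g(t["image"][185:245,165:265,::-1]))
E
```

```text
time_s: 24.32
eef_pos: [521.3, 148.7, 32.3]
ee_rot: [0.252, 0.696, 0.607, -0.288]
force: [-1.0, -5.3, 0.7]
grip_width: 0.002
time_s: 24.58
eef_pos: [521.5, 150.6, 32.3]
ee_rot: [0.252, 0.696, 0.607, -0.289]
force: [-0.6, -4.1, 2.6]
grip_width: 0.001
```

View pics/d7.png

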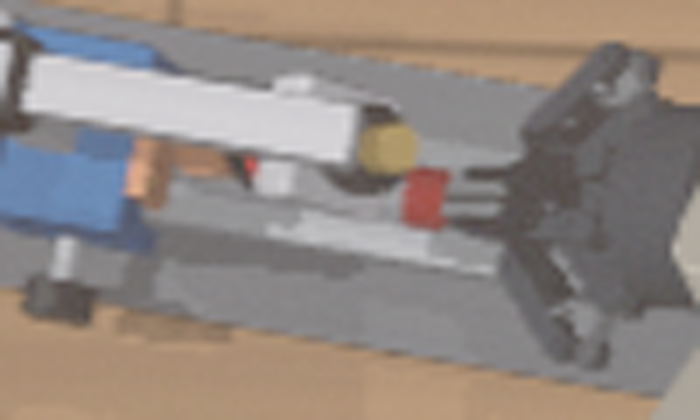

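```bash
python3 -m jog '[[[0.0007,0,-0.0007,0,0,0],[0.0007,0,-0.0007,0,0,0]]]'; python3 -m jog '[[[0.0007,0,-0.0007,0,0,0]]]'; python3 -m jog '[[[0.0007,0,-0.0007,0,0,0]]]' | grep force
```

```text
time_s: 24.88
eef_pos: [521.8, 152.5, 32.3]
ee_rot: [0.252, 0.696, 0.607, -0.288]
force: [-1.4, -4.9, 1.4]
grip_width: -0.0
time_s: 25.0
eef_pos: [521.9, 153.5, 32.3]
ee_rot: [0.252, 0.696, 0.607, -0.288]
force: [-1.2, -4.2, 1.6]
grip_width: -0.003
force: [-1.8, -5.6, 1.3]
```

```bash
python3 -m jog '[[[0.0007,0,-0.0007,0,0,0]]]' | grep -E "force|pos"; python3 -m jog '[[[0.0007,0,-0.0007,0,0,0]]]' | grep -E "force|pos"
```

```text
eef_pos: [522.2, 155.5, 32.3]
force: [-1.4, -4.8, 0.4]
eef_pos: [522.3, 156.5, 32.2]
force: [-1.3, -5.0, 1.7]
```

```bash
python3 -m jog '[[[0.0007,0,-0.0007,0,0,0]]]' | grep -E "force|pos"
```

```text
eef_pos: [522.5, 157.5, 32.3]
force: [-0.9, -3.4, 1.7]
```

```bash
python3 -m jog '[[[0.0007,0,-0.0007,0,0,0]]]' | grep -E "force|pos"
```

```text
eef_pos: [522.6, 158.4, 32.3]
force: [-0.2, -3.5, 0.6]
```

```bash
python3 -m jog '[[[0.0007,0,-0.0007,0,0,0]]]' | grep -E "force|pos"
```

```text
eef_pos: [522.7, 159.4, 32.3]
force: [-1.0, -2.9, 0.2]
```

```bash
python3 -m jog '[[[0.0007,0,-0.0007,0,0,0]]]' | grep -E "force|pos"
```

```text
eef_pos: [522.9, 160.4, 32.3]
force: [-0.6, -5.0, 2.0]
```

```bash
python3 -m jog '[[[0.0007,0,-0.0007,0,0,0]]]' | grep -E "force|pos"
```

```text
eef_pos: [523.0, 161.4, 32.3]
force: [-1.0, -4.7, 1.1]
```

```bash
python3 -m jog '[[[0.0006,0,-0.0006,0,0,0]]]' | grep -E "force|pos"
```

```text
eef_pos: [523.1, 161.9, 32.2]
force: [-3.6, -11.9, 3.4]
```

```bash
python3 -m jog '[[[0.0006,0,-0.0006,0,0,0]]]' | grep -E "force|pos"
```

```text
eef_pos: [523.2, 162.0, 32.1]
force: [-7.6, -19.3, 6.2]
```

```bash
python3 -m jog '[[[-0.0005,0,0.0005,0,0,0],[0,0,0,0,0,0]]]' | grep -E "time|force|pos"
```

```text
time_s: 26.5
eef_pos: [523.1, 161.9, 32.2]
force: [-2.5, -7.7, 2.9]
```

```bash
python3 -m jog '[[[0.0002,0,-0.0002,0,0,0],[0,0,0,0,0,0],[0,0,0,0,0,0],[0,0,0,0,0,0]]]' | grep -E "time|force|pos"
```

```text
time_s: 27.0
eef_pos: [523.1, 161.9, 32.2]
force: [-3.5, -11.7, 3.9]
```

```bash
python3 -m jog '[[[-0.0007,0,0.0007,0,0,0],[-0.002,0,0.002,0,0,0],[-0.007,0,0.007,0,0,0],[-0.014,0,0.014,0,0,0],[-0.02,0,0.02,0,0,0],[-0.02,0,0.02,0,0,0],[-0.02,0,0.02,0,0,0],[-0.02,0,0.02,0,0,0],[-0.02,0,0.02,0,0,0],[-0.02,0,0.0,0,0,0],[-0.02,0,0.0,0,0,0],[0,0,0,0,0,0]]]'
python3 - <<'E'
from rig import vision
from g import *
from h import load,onz
import cv2,pickle
t=vision.capture("top");pickle.dump(t,open("top12.pkl","wb"))
c=vision.capture("side");pickle.dump(c,open("side12.pkl","wb"))
g=lambda b:cv2.resize(np.clip((b/255.)**.5*255,0,255).astype(np.uint8),(400,400),interpolation=cv2.INTER_CUBIC)
cv2.imwrite("pics/f1.png",cv2.hconcat([g(t["image"][165:245,165:245,::-1]),g(c["image"][130:230,210:310,::-1])]))
# carriage shift: phase correlation of the carriage region before/after
a=load("top6.pkl")["image"];b=t["image"]
f=lambda i:cv2.cvtColor(i[185:225,155:195],cv2.COLOR_RGB2GRAY).astype(np.float32)
print(cv2.phaseCorrelate(f(a),f(b),cv2.createHanningWindow((40,40),cv2.CV_32F)), np.abs(f(a)-f(b)).max())
print(ctrl.sense()["force"])
E
```

```text
time_s: 28.5
eef_pos: [495.9, -39.9, 61.1]
ee_rot: [0.252, 0.697, 0.607, -0.288]
force: [-0.6, 0.5, -0.0]
grip_width: 0.0
((0.0348227259932834, 0.048293543906432035), 0.9981192189455033) 35.0
[ 0.044  -0.3638 -0.079 ]
```

View pics/f1.png

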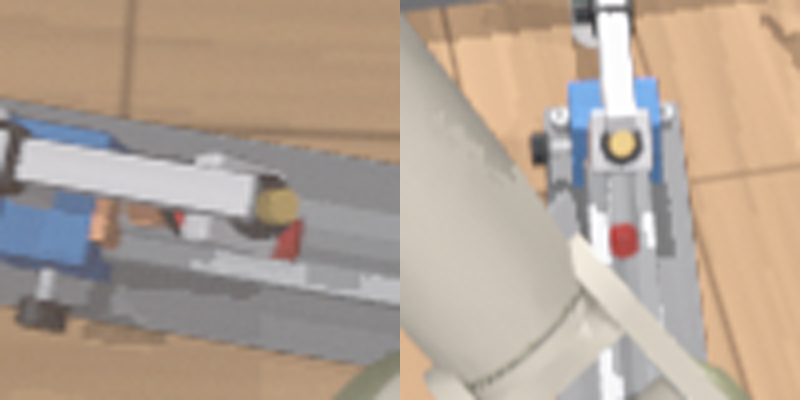

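```bash
python3 - <<'E'
from rig import workorder
from h import *
T=load("top12.pkl");u=np.array([.136,.9907,0])
for z in(45,52): 
    X=onz(T,(165+302/5-.4,165+222/5-.4),z);print(X,(X-[493.6,-45.5,z])@u-160)
print(workorder.finish_job())
E
```

```text
[531.19588516 148.48359675  45.        ] 37.2925896786806
[530.06208993 147.59167816  52.        ] 36.254769787155055
the job is handed in; nothing more can be done
None
```

The pin is lying in the V-groove with its bare end against the copper stop and its red end away from it. I handed the job in at about 28.6 s; no verdict is reported.

**What I did:**
- I gripped the pin upright in the cradle's middle place, laid it at the open end of the groove, and released it.
- I pushed it home with the shut jaws tilted 45°, from behind the red end, so the gripper stayed clear of the torch. I then backed straight off.

**Seating:** The push force rose sharply from about 5 N of sliding drag when the pin met the stop. I held about 12 N on the tool for 0.5 s, which is roughly 7 N on the stop. One step before that peaked at about 20 N on the tool, roughly 15 N on the stop. That was closer to the 18 N slip limit than I wanted, but the tool moved only 0.1 mm.

**Last checks:**
- **Carriage:** comparing pictures from before and after the push shows a shift of about 0.05 pixel, roughly 0.15 mm.
- **Pin position:** the red end lies about 36–37 mm along the jig. With the 100 mm pin that puts the bare end at 136–137 mm, and I measured the face at 132–139 mm. The camera cannot confirm the gap to better than a few millimetres, so the contact force is the real evidence.
- **Robot:** it stood clear, with wrist force near zero.
- **Other bars and tools:** I did not measure them again at the end.

**Disagreements along the way:**
- **Tool point:** the reported tool point did not match the stated fingertip distance. The shut fingertips were about 26 mm behind it, not 8 mm ahead. My first grasp therefore closed above the pin. I fixed this by touching the top of the pin and measuring from there.
- **Sideways shift:** a correction I made from the picture before the second grasp was wrong by about 3 mm. It showed up as a 12 N side force as the jaws closed, and I took it out before lifting.

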